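# Close a water-filter tank with its cam-arm cap

## Robot

A 6-joint arm with a two-finger parallel gripper is mounted at the origin on a cart in front of the work surface, level with it; the furniture and walls round the work are solid. World frame = base frame: x ahead of the robot, y to its left, z up, the work surface at z = 0. Lengths are in m, angles in rad, forces in N, time in s.
With the tool pointing down it reaches from about 0.35 to 0.925 m from the base axis. Payload 6.4 kg.
Tool frame: the origin (TCP) lies at the very end of the fingers, on their centre line; the grasp point (between the pads) lies 19 mm behind it (ctrl.grip_point_offset is the distance from the TCP to the grasp point, in m); z points along the fingers, y is the line along which they close (so a half turn about z gives the same grasp; the last joint's range is limited). The gripper opens to 85 mm and grips with 20 to 120 N. Pads are 22 mm wide; open, the fingers measure 114 mm over their backs; the gripper's body (76 mm by 85 mm) begins 54 mm behind the grasp point. The pads swing forward as they close: fully open they stand 13 mm farther back than shut.
Start: joints at [-1.435, 0.245, 1.558, -0, 1.339, -0.174], TCP at [0.198, -0.619, 0.231] pointing down, gripper open.
Joint ranges: [-3.13, 3.13], [-1.02, 2.26], [0.13, 2.54], [-0.95, 4.09], [0.21, 2.88], [-2.74, 2.74]. Speed limits (rad/s): [2.57, 2.57, 3.14, 3.14, 3.14, 3.14].

## Interface

Orientations are given as a rotation vector (axis times angle).
In Python, from cell import ctrl, cams gives the robot as it stands.
- The arm moves only by the tool move_arm, never from a script. Its argument "steps" is one flat list of numbers, 5 for each row, row after row: the closure in counts, from 0 (fully open) to 255 (shut), then the shift along the world's x, y, z as a fraction of full scale, then the turn about the world's z as a fraction of full scale. In form: [fingers, tx, ty, tz, yaw, fingers, tx, ty, tz, yaw, ...]. A call has 1 to 12 rows; each row is the pose to reach, as a shift and turn from the pose commanded when the call began, turning the shorter way round; what a row does not reach only later rows make up. Full scale, the value 1, is 50 cm for a shift and pi rad for a turn. A row lasts 1/8 s, in which the tool goes at most 62.5 mm and 10.7 degrees, less where a joint would pass 70% of its speed; a pose out of reach is approached as far as the arm can. A call with a number of a shift or a turn outside -1 to 1 is refused whole. A call with a gripper value outside its range is refused whole. The fingers move at their own pace and stop on an object; the grip force is fixed at half the most. Time passes only in rows, so rows that repeat a pose let the fingers close. It gives the time, the measured TCP pose, the force, the opening and the grip force at its end, in the units of the state.
- ctrl.state(): the state, without advancing time (a new reading comes with each control period).
- cams.get_image(name): name is "scene" or "top" or "wrist"; returns the picture (480x640x3 uint8, red, green, blue); there is no depth.
- cams.camera_params(name): a dict with "vertical_fov" (degrees; the focal length in pixels is half the picture's height over the tangent of half this angle, whatever the lens; pixels are square), "cx", "cy" (the principal point, pixels), "xyz" and "rotation" of the camera in the world. Camera axes: x right, y up, looking along -z (the intrinsics and any distortion apply to the point x, -y, -z); pixel columns grow to the right and rows downward; lengths in m; the calibration is good to about 2 mm. The wrist camera is an equidistant fisheye: a pixel r from the principal point sees the ray r / f radians off the axis. A picture is of the moment at which its call begins: read the wrist's pose just before it. camera_params takes no time and is no camera call; for the wrist camera it gives the pose at the moment of the call.
- ctrl.close_job(): hands the job in; it is judged then, once.
The state is a dict: "t": time; "joint_positions": joint angles; "dq": joint speeds; "tau": joint torques, N m; "tcp_pos": TCP position; "ee_rot": TCP orientation; "force": force on the tool from outside, world axes, zero at the start; "wrist_torque": the same for the moment, N m; "width": finger opening in m; "grip_force": force on a finger pad.
Only numpy, scipy, OpenCV 4.12 (cv2) and the standard library are available. Lean on these libraries where they do the work, as an engineer would, in place of code of your own. Each camera call takes 0.05 s, during which the arm holds its last target. There are 200 camera calls.

## Task

Close the water filter: set the metal cap on the tank's grooved neck with its two cam arms still raised, and press it firmly down by feel until it is fully home, without forcing it. Then swing both cam arms down together, never one far ahead of the other, until both hang fully closed against the cap, let go, and leave the things standing around where they are.

Things in the scene. Friction and masses are not known exactly. Their poses are not given: they have to be found in the camera images.
- tank: Fixed round steel water-filter tank, 124 mm across, 62 mm tall, with a small brass tap near its foot. Origin: centre of its underside, on the worktop; z up. The cap goes on the grooved neck that rises on its axis. More than 50 N between cap and tank damages the seal
- tank_top (a point): Centre of the tank's top, 62 mm above the worktop. Here rises the upright neck (from a brass hexagon nut 42 mm across, 9 mm high): a 26 mm stem (31 mm bead below the groove) with a flange 40 mm across, 9 mm thick, upper edge chamfered 3 mm. It is screwed in to a depth that varies and is NOT reported: the flange's top is 126 to 144 mm above the worktop
- seal_low (a point): Point on the tank's axis 126 mm above the worktop: the lowest height the flange's top can have. A black rubber seal disc, 29 mm across, stands 8 mm above the flange; it slides down stiffly (about 14 N) under the cap and stays where pushed. The cap is fully home when its ceiling meets the flange, a hard stop; its underside is then 19 mm below the flange's top
- cap: Loose aluminium cap (groove coupler), about 0.2 kg, twelve-sided skirt 54 mm across flats, 24 mm tall, open below, bore 43 mm across, 19 mm deep. Origin: centre of its underside; z up; it starts upright on the worktop. Flats to grip face its +x and -x; steel cam arms are hinged at +y and -y (lugs reach 28.5 mm out along y). It fits the neck at any yaw
- cam_left_pin (a point): Hinge pin of the +y cam arm (pin along the cap's x), 25 mm from the cap's axis, 12 mm above its underside; the other arm mirrors it. Arm: straight bar 11 to 15 mm wide, 5 mm thick, 54 mm long from the pin. As it closes, a small lobe at its hinge end swings through a slot in the skirt into the groove under the flange; if the cap is more than about 4 mm short of home it jams on the flange
- cam_left (a joint): Cam arm on the cap's +y side, in rad. 0: the arm points outward and 35 degrees up; 0.61: level, outward; 2.1 (its stop): hanging almost straight down beside the neck, closed. Stiff hinge (about 0.06 N m), stays where it is left
- cam_right (a joint): Cam arm on the cap's -y side, the same values: 0 outward and 35 degrees up, 0.61 level, 2.1 closed
- cam_left_tip (a point): End of the +y cam arm, 50 mm from its pin, at the middle of the bar
- cam_right_tip (a point): End of the -y cam arm, the same
- spice_jar_1: Bystander: spice jar with a dark lid, 41 mm across, 105 mm tall; origin at the centre of its underside
- glass_1: Bystander: small clear drinking glass, 49 mm across, 62 mm tall; origin at the centre of its underside
- mug_1: Bystander: small white cup with a handle, 62x92 mm, 51 mm tall; origin at its underside
- tin_1: Bystander: tin can, 57 mm across, 72 mm tall; origin at the centre of its underside
Mind the look-alikes: they are no part of the job. There is more than one size of the tank; the job needs the larger.

How it is judged:
On the way, in this order (a step that is already met when the one before it is completed fails the run):
1. the cap is on the neck, upright, both arms still raised above level, and is pressed down with more than 10 N (horizontal distance between cap and tank below 0.004 m and angle between cap's own z axis and vertical below 0.07 rad and z of cap in the frame of tank above 0.095 m and value of joint each of cam_left, cam_right below 0.6 rad and contact force between cap and tank above 10 N), for 0.05 s.
2. both cam arms are closed with the cap on the neck (horizontal distance between cap and tank below 0.004 m and angle between cap's own z axis and vertical below 0.07 rad and z of cap in the frame of tank above 0.095 m and value of joint each of cam_left, cam_right above 1.95 rad), for 0.2 s.
At the end, for the whole second after the job is handed in: The cap sits upright on the tank's neck (within 4 mm of the axis, tilted less than 0.07 rad, its underside more than 95 mm above the worktop), both cam arms are closed (more than 1.95 of 2.1 rad, possible on the neck only with the cap home), everything at rest (all of step 2 and linear speed of cap below 0.01 m/s); the robot touches nothing.
It fails at once if one cam arm is past 1.5 rad while the other is still below 0.8 rad ((value of joint cam_left above 1.5 rad and value of joint cam_right below 0.8 rad) or (value of joint cam_right above 1.5 rad and value of joint cam_left below 0.8 rad)).
It fails at once if the cap is forced against the tank with more than 50 N (contact force between cap and tank above 50 N).
It fails at once if a bystander (spice jar, glass, cup, tin) is moved by more than 30 mm (distance of any of spice_jar_1, glass_1, mug_1, tin_1 from where it was at the start of the episode above 0.03 m).
It also fails if it takes over 58 s, if anything falls off the work surface, if the arm or the gripper's body presses on something with over 40 N, if the wrist force passes 120 N, or if a joint passes its speed limit or range.

## Working session

There is one attempt and no reset: what is moved stays moved. The work goes in short steps, Python scripts to look and compute and a tool call to move; the robot and the scene stay as the last step left them, time stands still between calls to the robot, and variables do not carry over. Pictures are saved under pics/ and viewed, at most 10 in all, crops included, and the job is handed in when it is done.

Besides the shell and the picture viewer there is one more tool, called as a command line: name --argument value ..., lists and objects as JSON in quotes. move_arm: Moves the arm, as the interface text tells. Its arguments: {"type":"object","properties":{"steps":{"type":"array","items":{"type":"number"}}},"required":["steps"]}

```bash
mkdir -p pics; ls
cat > h.py <<'E'
import numpy as np, cv2
from cell import ctrl, cams
def ray(p,u,v,fish=False):
    f=240/np.tan(np.radians(p["vertical_fov"])/2)
    x,y=u-p["cx"],v-p["cy"]
    if fish:
        r=np.hypot(x,y)+1e-9;t=r/f;d=np.array([x/r*np.sin(t),-y/r*np.sin(t),-np.cos(t)])
    else: d=np.array([x/f,-y/f,-1.])
    R=np.array(p["rotation"])
    if R.shape!=(3,3): R=cv2.Rodrigues(R.astype(float))[0]
    return np.array(p["xyz"]),R@d/np.linalg.norm(d)
def onz(p,u,v,z,fish=False):
    o,d=ray(p,u,v,fish);return o+d*(z-o[2])/d[2]
def proj(p,X,fish=False):
    f=240/np.tan(np.radians(p["vertical_fov"])/2);R=np.array(p["rotation"])
    if R.shape!=(3,3): R=cv2.Rodrigues(R.astype(float))[0]
    c=R.T@(np.array(X)-np.array(p["xyz"]));x,y,z=c[0],-c[1],-c[2]
    if fish:
        r=np.hypot(x,y)+1e-12;t=np.arctan2(r,z);return p["cx"]+f*t*x/r,p["cy"]+f*t*y/r
    return p["cx"]+f*x/z,p["cy"]+f*y/z
def snap(n,fn):
    p=cams.camera_params(n);im=cams.get_image(n)
    cv2.imwrite("pics/"+fn,im[:,:,::-1]);return p,im
E
python3 - <<'E'
from h import *
for n in("scene","top"):
    p,_=snap(n,n+"0.png");print(n,p)
print(ctrl.state())
E
```

```text
pics
scene {'vertical_fov': 55.813928832294486, 'cx': 315.53823620618783, 'cy': 239.0364291258915, 'xyz': array([0.21225252, 0.50782857, 0.86544372]), 'rotation': array([ 0.22588455, -0.9079727 , -2.55647898])}
top {'vertical_fov': 57.0708555383421, 'cx': 322.11509920224086, 'cy': 244.27826892996208, 'xyz': array([ 0.40578872, -0.0219496 ,  1.08637201]), 'rotation': array([ 0.04021055, -0.07419008, -1.55034484])}
{'t': 0.1, 'joint_positions': array([-1.43509636e+00,  2.45749789e-01,  1.55893140e+00, -2.68562047e-05,
        1.33872786e+00, -1.74098587e-01]), 'dq': array([-0.00085566, -0.00336956, -0.0016635 , -0.00014787,  0.00050681,
        0.00024589]), 'tau': array([ 3.44220780e-05, -4.30672467e+01, -3.27127755e+01, -1.20297309e-04,
        2.82331748e-03,  2.23491872e-05]), 'tcp_pos': array([ 0.19809123, -0.6185275 ,  0.23026586]), 'ee_rot': array([-3.10218229e+00, -4.84416100e-01, -1.37295779e-05]), 'force': array([0.52920052, 0.24019223, 0.28712692]), 'wrist_torque': array([ 0.0314352 ,  0.02731714, -0.01515498]), 'grip_force': 0.0, 'width': 0.08546319947583245}
```

View pics/scene0.png

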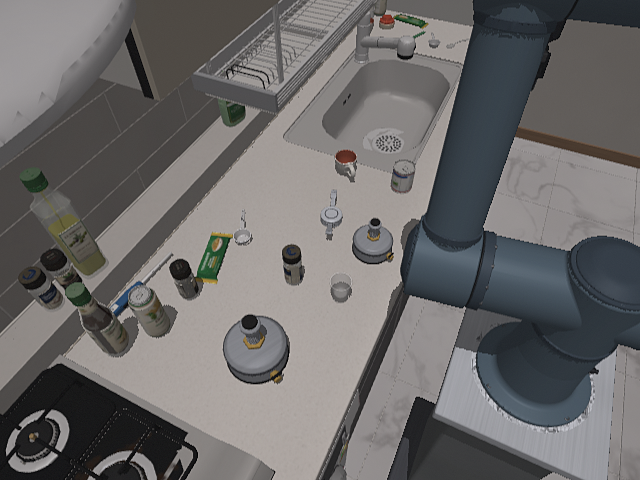

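View pics/top0.png

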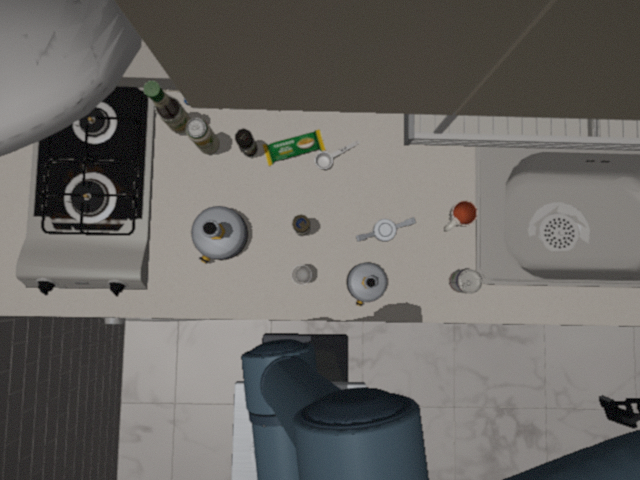

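Top view: the larger tank is at (220,232), with its tap at (206,260). The smaller look-alike tank is at (367,282). The two-armed cap is at (386,230), with its arms reaching to (357,238) and (415,220). The one-handled scoop at (325,160) is a look-alike. The bystanders are the jar at (302,225), glass at (304,273), cup at (462,213) and tin at (467,280). I'll check this in one enlarged crop and measure.

Run:
```python
from h import *
t=cv2.imread("pics/top0.png");s=cv2.imread("pics/scene0.png")
a=cv2.resize(t[195:310,185:425],None,fx=3,fy=3,interpolation=cv2.INTER_CUBIC)
b=cv2.resize(s[305:390,210:300],(254,240),interpolation=cv2.INTER_CUBIC)
c=cv2.resize(s[180:270,300:400],(267,240),interpolation=cv2.INTER_CUBIC)
out=np.zeros((345+240,720,3),np.uint8);out[:345]=a;out[345:,:254]=b;out[345:,260:527]=c
cv2.imwrite("pics/crop1.png",out)
P={n:cams.camera_params(n) for n in("top","scene")}
# black seals
for n,im,(u0,u1,v0,v1) in (("top",t,(195,240,215,250)),("scene",s,(235,265,308,335)),("top",t,(355,385,270,295))):
    g=im[v0:v1,u0:u1].max(2);m=(g<70).astype(np.uint8)
    k,l,st,ce=cv2.connectedComponentsWithStats(m)
    for i in range(1,k):
        if st[i,4]>15: print(n,st[i]+[u0,v0,0,0,0],ce[i]+[u0,v0])
# cap: bright mask
for n,im,(u0,u1,v0,v1) in (("top",t,(345,425,205,255)),("scene",s,(310,350,185,245))):
    hsv=cv2.cvtColor(im[v0:v1,u0:u1],cv2.COLOR_BGR2HSV); print(n,np.median(hsv.reshape(-1,3),0))
    m=(hsv[...,1]<22).astype(np.uint8)
    k,l,st,ce=cv2.connectedComponentsWithStats(m)
    for i in range(1,k):
        if st[i,4]>40: print(n,st[i]+[u0,v0,0,0,0],ce[i]+[u0,v0])
```

```text
top [203 222  14  12 126] [209.34920635 227.76190476]
scene [241 315  17  15 186] [249.12903226 321.64516129]
scene [256 325   9  10  32] [260.21875 329.65625]
top [366 278   9   9  62] [370.48387097 282.0483871 ]
top [ 18.  18. 154.]
top [ 345  205   80   50 3690] [384.25121951 229.49647696]
scene [ 12.  17. 165.]
scene [ 310  185   40   60 2398] [329.49624687 214.50083403]
```

View pics/crop1.png

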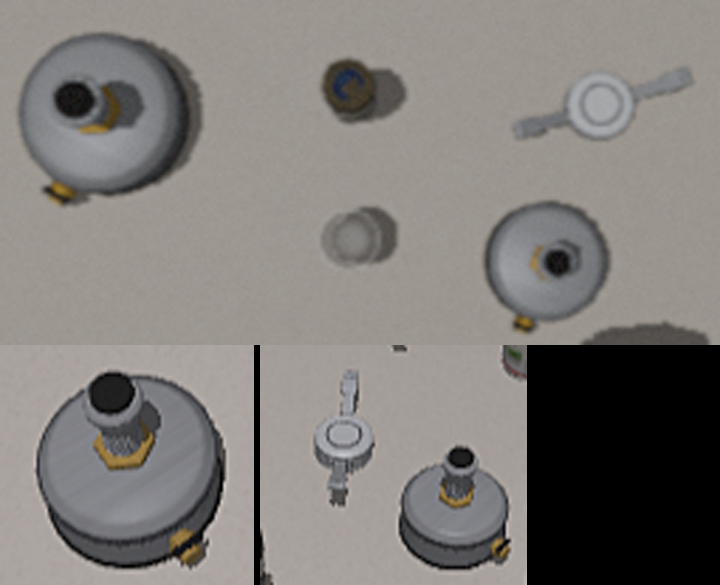

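Confirmed: the larger tank is at left and carries the bigger seal. The cap stands upright with both arms raised, its disc centre at top pixel (384.0,229.7) and arm ends near (358,238) and (413,220).

Run:
```python
from h import *
P={n:cams.camera_params(n) for n in("top","scene")}
t=cv2.imread("pics/top0.png");s=cv2.imread("pics/scene0.png")
def tri(a,b):
    (o1,d1),(o2,d2)=ray(P["top"],*a),ray(P["scene"],*b)
    A=np.c_[d1,-d2];x=np.linalg.lstsq(A,o2-o1,rcond=None)[0]
    p,q=o1+x[0]*d1,o2+x[1]*d2;return (p+q)/2,np.linalg.norm(p-q)
print("seal",tri((209.35,227.76),(249.13,321.6)))
print("seal small cap centre",tri((384,229.7),(328+3,215.5)))
for z in(.024,): print("cap top",onz(P["top"],384,229.7,z), onz(P["scene"],331,214,z))
a=onz(P["top"],358.3,237.7,.041);b=onz(P["top"],413.3,220.3,.041);print("tips",a,b,(a+b)/2,np.linalg.norm(a-b),np.degrees(np.arctan2(*(a-b)[1::-1])))
# local-contrast circle: cap disc brighter
g=cv2.cvtColor(t,cv2.COLOR_BGR2GRAY)[205:255,360:410]
big=cv2.resize(g,None,fx=4,fy=4,interpolation=cv2.INTER_CUBIC)
c=cv2.HoughCircles(big,cv2.HOUGH_GRADIENT_ALT,1,40,param1=100,param2=.6,minRadius=25,maxRadius=60);print("cap circ",None if c is None else c/4+[360,205,0])
g=cv2.cvtColor(t,cv2.COLOR_BGR2GRAY)[195:275,180:260]
big=cv2.resize(g,None,fx=4,fy=4,interpolation=cv2.INTER_CUBIC)
c=cv2.HoughCircles(big,cv2.HOUGH_GRADIENT_ALT,1,40,param1=100,param2=.6,minRadius=80,maxRadius=140);print("tank circ",None if c is None else c/4+[180,195,0])
for nm,u,v,z in(("tank top edge",185+97/3,195+112/3,.055),("jar",301.5,224.5,.105),("glass",302.5,272.5,.062),("mug",462,213,.03),("tin",467,280,.072),("smalltank",367,281,.05)): print(nm,onz(P["top"],u,v,z))
```

```text
seal (array([0.50558029, 0.20101087, 0.13722727]), np.float64(0.0010955879343393271))
seal small cap centre (array([ 0.52199798, -0.19464465,  0.02054843]), np.float64(0.0014360382205072168))
cap top [ 0.52229298 -0.19383521  0.024     ] [ 0.52216652 -0.19662552  0.024     ]
tips [ 0.49997041 -0.12982813  0.041     ] [ 0.54455899 -0.26131586  0.041     ] [ 0.5222647  -0.19557199  0.041     ] 0.1388422313629453 108.73222515038279
cap circ [[[384.75       229.25        10.4215126 ]
  [384.75       229.25         7.35655403]]]
tank circ [[[217.75       233.75        26.97292328]
  [217.75       233.75        24.12609291]]]
tank top edge [0.50443163 0.2016525  0.055     ]
jar [0.52116951 0.00433673 0.105     ]
glass [0.41454528 0.00069382 0.062     ]
mug [ 0.56645852 -0.3826744   0.03      ]
tin [ 0.40440301 -0.37927022  0.072     ]
smalltank [ 0.39762726 -0.15065751  0.05      ]
```

move_arm --steps '[0,0.649,0.847,-0.16,0.505,0,0.649,0.847,-0.16,0.505,0,0.649,0.847,-0.16,0.505,0,0.649,0.847,-0.16,0.505,0,0.649,0.847,-0.16,0.505,0,0.649,0.847,-0.16,0.505,0,0.649,0.847,-0.16,0.505,0,0.649,0.847,-0.16,0.505,0,0.649,0.847,-0.16,0.505,0,0.649,0.847,-0.16,0.505,0,0.649,0.847,-0.16,0.505,0,0.649,0.847,-0.16,0.505]'

```text
t: 1.6
tcp_pos: [0.5222, -0.1965, 0.1514]
ee_rot: [1.834, 2.55, -0.0]
force: [-0.3, -0.1, -0.0]
width: 0.0852
grip_force: 0.0
```

Run:
```python
from h import *
p,im=snap("wrist","w1.png");print(p);s=ctrl.state();print(s["tcp_pos"],s["ee_rot"],s["force"])
X=[.5225,-.195,.024];print(proj(p,X,True),proj(p,[.5,-.13,.041],True),proj(p,[.5446,-.261,.041],True))
```

```text
{'vertical_fov': 65.70646984690485, 'cx': 317.9945133898036, 'cy': 241.58288268440901, 'xyz': array([ 0.49627177, -0.1179696 ,  0.29353472]), 'rotation': array([-0.32082157, -0.05264289,  0.32081514])}
[ 0.52224934 -0.19657578  0.1514687 ] [ 1.83445408e+00  2.54999636e+00 -1.17417344e-04] [ 0.66646996  0.45426742 -0.12480998]
(np.float64(318.38420850778647), np.float64(230.24535664106864)) (np.float64(317.4630848755714), np.float64(139.7938743836417)) (np.float64(318.324036069294), np.float64(321.53245823812523))
```

View pics/w1.png

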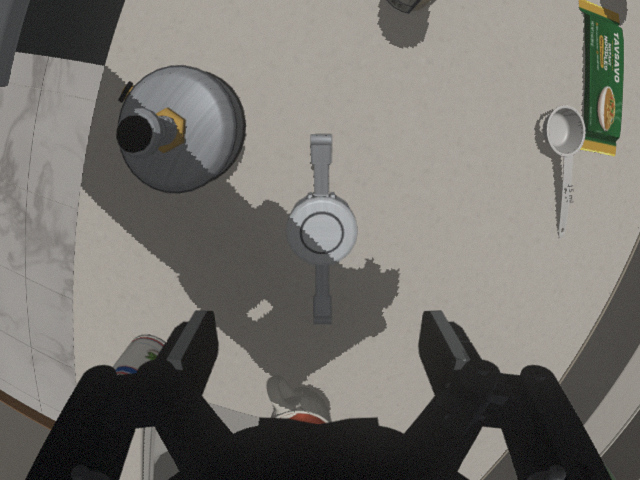

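The wrist view shows the cap disc centred near (322,233) and its arm ends near (321,134) and (322,323), so it is aligned with the gripper to within a degree. The smaller tank at left (180,128) stays clear.

Run:
```python
from h import *
im=cv2.imread("pics/w1.png");p=cams.camera_params("wrist")
g=cv2.cvtColor(im,cv2.COLOR_BGR2GRAY)[180:290,270:375]
c=cv2.HoughCircles(cv2.resize(g,None,fx=3,fy=3,interpolation=cv2.INTER_CUBIC),cv2.HOUGH_GRADIENT_ALT,1,20,param1=100,param2=.5,minRadius=45,maxRadius=120)
print(None if c is None else c/3+[270,180,0])
print(onz(p,322,233,.024,True),[onz(p,u,233,.024,True) for u in(290,356)])
a=onz(p,321,136,.041,True);b=onz(p,322,321,.041,True);print(a,b,(a+b)/2,np.linalg.norm(a-b),np.degrees(np.arctan2(*(a-b)[1::-1])))
s=ctrl.state();print(s["tcp_pos"])
```

```text
[[[323.         233.          33.49059677]
  [323.         233.          21.36891747]
  [323.         233.          18.72372437]]]
[ 0.5258354  -0.19624911  0.024     ] [array([ 0.50275504, -0.20397458,  0.024     ]), array([ 0.55040265, -0.18798681,  0.024     ])]
[ 0.50146398 -0.12683176  0.041     ] [ 0.54721651 -0.25968715  0.041     ] [ 0.52434024 -0.19325946  0.041     ] 0.14051279923840224 109.00260432287351
[ 0.52224934 -0.19657578  0.1514687 ]
```

move_arm --steps '[0,0.004,0.002,-0.1,0.003,0,0.004,0.002,-0.2,0.003,0,0.004,0.002,-0.27,0.003,0,0.004,0.002,-0.296,0.003,0,0.004,0.002,-0.296,0.003,0,0.004,0.002,-0.296,0.003]'

```text
t: 2.4
tcp_pos: [0.526, -0.1956, 0.0052]
ee_rot: [1.819, 2.558, 0.0]
force: [-0.9, -0.3, -0.2]
width: 0.0855
grip_force: 0.0
```

move_arm --steps '[255,0,0,0,0,255,0,0,0,0,255,0,0,0,0,255,0,0,0,0,255,0,0,0,0,255,0,0,0,0,255,0,0,0,0,255,0,0,0,0]'

```text
t: 3.4
tcp_pos: [0.5254, -0.1951, 0.0048]
ee_rot: [1.819, 2.559, -0.0]
force: [-2.8, 0.3, 6.1]
width: 0.0525
grip_force: 63.6
```

Run:
```python
from h import *
p,im=snap("wrist","w2.png");s=ctrl.state();print(s["tcp_pos"],s["ee_rot"],s["force"],s["width"],s["grip_force"])
```

```text
[ 0.5254374  -0.19510791  0.00480622] [ 1.81878546e+00  2.55946653e+00 -2.83619242e-04] [-2.69172184 -0.90746413  6.43351462] 0.05221206496053423 63.59742671018466
```

View pics/w2.png

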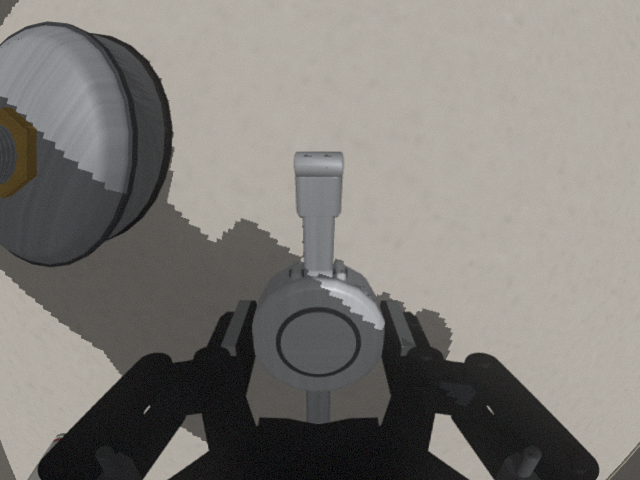

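The cap is gripped at 52 mm with 64 N. Its ring sits centred near (318,342) between the pads, with the arms raised.

Run:
```python
from h import *
im=cv2.imread("pics/w2.png");p=cams.camera_params("wrist")
g=cv2.cvtColor(im,cv2.COLOR_BGR2GRAY)[290:395,260:375]
c=cv2.HoughCircles(cv2.resize(g,None,fx=3,fy=3,interpolation=cv2.INTER_CUBIC),cv2.HOUGH_GRADIENT_ALT,1,20,param1=60,param2=.4,minRadius=80,maxRadius=220)
print(None if c is None else c/3+[260,290,0])
print(onz(p,318,342,.024,True),onz(p,318,304,.024,True),onz(p,318,380,.024,True))
```

```text
[[[318.66666794 343.33333206  36.1014328 ]]]
[ 0.52591383 -0.19517765  0.024     ] [ 0.52026024 -0.17895147  0.024     ] [ 0.53241157 -0.21382653  0.024     ]
```

move_arm --steps '[255,0,0,0.06,0,255,0,0,0.16,0,255,0,0,0.28,0,255,0,0,0.4,0,255,0,0,0.42,0,255,0,0,0.42,0]'

```text
t: 4.2
tcp_pos: [0.5244, -0.1944, 0.2131]
ee_rot: [1.82, 2.561, 0.0]
force: [0.3, 0.4, -2.5]
width: 0.0523
grip_force: 64.2
```

move_arm --steps '[255,0.01,0.1,0,0,255,0.016,0.2,0,0,255,0.02,0.3,0,0,255,0.024,0.4,0,0,255,0.027,0.5,0,0,255,0.027,0.58,0,0,255,0.027,0.6,0,0,255,0.027,0.6,0,0,255,0.027,0.6,0,0]'

```text
t: 5.32
tcp_pos: [0.5379, 0.1044, 0.2123]
ee_rot: [-1.821, -2.559, 0.002]
force: [1.3, 0.2, -1.8]
width: 0.0523
grip_force: 64.2
```

Run:
```python
from h import *
p,im=snap("wrist","w3.png");s=ctrl.state();print(s["tcp_pos"],s["ee_rot"],s["force"],s["width"],s["grip_force"])
print(proj(p,[.5055,.201,.141],True))
g=im.max(2);m=(g<60).astype(np.uint8)
k,l,st,ce=cv2.connectedComponentsWithStats(m)
for i in range(1,k):
    if st[i,4]>200: print(st[i],ce[i])
```

```text
[0.53805366 0.10427337 0.21268492] [-1.82177410e+00 -2.55856358e+00  1.25450389e-03] [-0.29523895  0.6319845  -1.62483686] 0.05224151071158548 64.24111068248749
(np.float64(319.33949097565414), np.float64(88.05929584414804))
[ 539    0  101   78 3694] [606.00622631  25.28262047]
[ 300   65   49   47 1788] [323.8310962   88.24888143]
[   17    81   100   164 11308] [ 61.10249381 153.94198797]
[570 196  22  47 204] [580.7254902  216.78921569]
[478 229  20  35 265] [485.1509434  243.77358491]
[ 502  238   56   52 1863] [531.61728395 263.4949007 ]
[   38   301   562   179 47911] [316.20976394 420.96662562]
[276 316  85  61 631] [314.77337559 349.36608558]
```

View pics/w3.png

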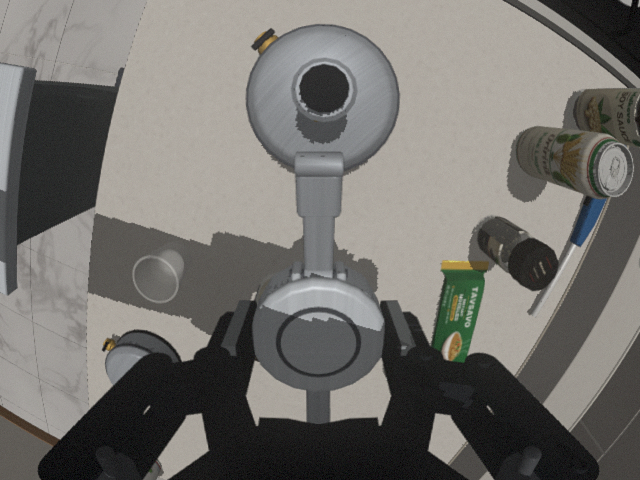

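The seal shows at (323.8,88.2), about 48 px across, on the larger tank ahead. The cap is unchanged in the grip.

Run:
```python
from h import *
p=cams.camera_params("wrist");s=ctrl.state();print(s["tcp_pos"])
for z in (.134,.141,.152): print(z,onz(p,323.8,88.2,z,True), np.linalg.norm(onz(p,300,88,z,True)-onz(p,348.5,88,z,True)))
zc=s["tcp_pos"][2]+.0192
print("cap",onz(p,318.5,343,zc,True)-s["tcp_pos"])
```

```text
[0.53805366 0.10427337 0.21268492]
0.134 [0.50803411 0.2023383  0.134     ] 0.028157671663432332
0.141 [0.50814423 0.20171237 0.141     ] 0.027264927525973662
0.152 [0.50831727 0.20072876 0.152     ] 0.02586204388139558
cap [ 0.00083393 -0.0004545   0.0192    ]
```

move_arm --steps '[255,-0.03,0.1,0,0,255,-0.062,0.195,0,0,255,-0.062,0.195,0,0,255,-0.062,0.195,-0.06,0,255,-0.062,0.195,-0.12,0,255,-0.062,0.195,-0.12,0,255,-0.062,0.195,-0.12,0]'

```text
t: 6.25
tcp_pos: [0.5083, 0.2023, 0.1545]
ee_rot: [1.821, 2.558, 0.002]
force: [0.5, -0.1, -1.8]
width: 0.0525
grip_force: 64.2
```

move_arm --steps '[255,-0.002,0,-0.006,0,255,-0.002,0,-0.012,0,255,-0.002,0,-0.018,0,255,-0.002,0,-0.018,0]'

```text
t: 6.75
tcp_pos: [0.506, 0.203, 0.144]
ee_rot: [-1.82, -2.56, 0.001]
force: [0.0, -0.5, -2.7]
width: 0.0525
grip_force: 64.2
```

move_arm --steps '[255,0,0,-0.004,0,255,0,0,-0.008,0,255,0,0,-0.008,0]'

```text
t: 7.12
tcp_pos: [0.506, 0.2029, 0.14]
ee_rot: [-1.82, -2.56, 0.001]
force: [-0.4, -0.5, -1.5]
width: 0.0527
grip_force: 64.2
```

move_arm --steps '[255,0,0,-0.004,0,255,0,0,-0.008,0,255,0,0,-0.008,0]'

```text
t: 7.5
tcp_pos: [0.506, 0.2029, 0.136]
ee_rot: [-1.82, -2.56, 0.001]
force: [-0.0, 0.2, -1.8]
width: 0.0525
grip_force: 64.2
```

move_arm --steps '[255,0.002,-0.001,-0.003,0,255,0.002,-0.001,-0.006,0,255,0.002,-0.001,-0.006,0]'

```text
t: 7.88
tcp_pos: [0.5071, 0.2024, 0.1331]
ee_rot: [-1.82, -2.56, 0.0]
force: [-0.0, -0.3, -3.1]
width: 0.0525
grip_force: 64.2
```

move_arm --steps '[255,0,0,-0.003,0,255,0,0,-0.006,0,255,0,0,-0.006,0]'

```text
t: 8.25
tcp_pos: [0.507, 0.2024, 0.1301]
ee_rot: [-1.82, -2.56, 0.0]
force: [-0.1, 0.5, -2.3]
width: 0.0526
grip_force: 64.2
```

move_arm --steps '[255,0,0,-0.003,0,255,0,0,-0.006,0,255,0,0,-0.006,0]'

```text
t: 8.62
tcp_pos: [0.507, 0.2024, 0.1271]
ee_rot: [-1.82, -2.56, 0.0]
force: [1.3, 0.7, -1.8]
width: 0.0526
grip_force: 64.2
```

move_arm --steps '[255,0,0,-0.003,0,255,0,0,-0.006,0,255,0,0,-0.006,0]'

```text
t: 9.0
tcp_pos: [0.5073, 0.2025, 0.125]
ee_rot: [1.82, 2.561, -0.0]
force: [-2.5, -1.2, 4.3]
width: 0.0523
grip_force: 64.9
```

move_arm --steps '[255,0,0,-0.003,0,255,0,0,-0.006,0,255,0,0,-0.006,0]'

```text
t: 9.38
tcp_pos: [0.5074, 0.2025, 0.123]
ee_rot: [1.82, 2.561, -0.0]
force: [-6.6, -1.4, 10.0]
width: 0.0525
grip_force: 65.7
```

move_arm --steps '[255,-0.001,0,-0.003,0,255,-0.001,0,-0.006,0,255,-0.001,0,-0.006,0]'

```text
t: 9.75
tcp_pos: [0.5074, 0.2025, 0.1203]
ee_rot: [1.819, 2.56, 0.001]
force: [-4.9, -2.2, 10.6]
width: 0.0523
grip_force: 65.7
```

move_arm --steps '[255,0,0,-0.002,0,255,0,0,-0.004,0,255,0,0,-0.004,0]'

```text
t: 10.12
tcp_pos: [0.5074, 0.2025, 0.1183]
ee_rot: [1.819, 2.56, 0.001]
force: [-5.6, -1.8, 10.1]
width: 0.0523
grip_force: 65.7
```

move_arm --steps '[255,0,0,-0.002,0,255,0,0,-0.004,0,255,0,0,-0.004,0]'

```text
t: 10.5
tcp_pos: [0.5074, 0.2025, 0.117]
ee_rot: [1.819, 2.56, 0.0]
force: [-8.5, -2.5, 15.4]
width: 0.0524
grip_force: 66.2
```

move_arm --steps '[255,0,0,-0.002,0,255,0,0,-0.003,0,255,0,0,-0.003,0]'

```text
t: 10.88
tcp_pos: [0.5075, 0.2025, 0.1169]
ee_rot: [1.819, 2.561, -0.001]
force: [-12.2, -4.5, 23.4]
width: 0.0528
grip_force: 67.2
```

move_arm --steps '[255,-0.003,0,0.006,0,0,-0.003,0,0.006,0,0,-0.003,0,0.006,0,0,-0.003,0,0.006,0,0,-0.003,0,0.006,0,0,-0.003,0,0.006,0,0,-0.003,0,0.006,0,0,-0.003,0,0.006,0]'

```text
t: 11.88
tcp_pos: [0.5052, 0.2024, 0.1158]
ee_rot: [1.82, 2.561, 0.0]
force: [-0.8, 0.0, 0.2]
width: 0.0854
grip_force: 0.0
```

move_arm --steps '[0,0,0,0.03,0,0,0,0,0.1,0,0,0,0,0.18,0,0,0,0,0.2,0,0,0,0,0.2,0]'

```text
t: 12.5
tcp_pos: [0.5054, 0.2025, 0.2165]
ee_rot: [1.819, 2.56, 0.002]
force: [0.2, 0.4, -0.0]
width: 0.0853
grip_force: 0.0
```

move_arm --steps '[0,0,0,0,0.5,0,0,0,0,0.5,0,0,0,0,0.5,0,0,0,0,0.5,0,0,0,0,0.5,0,0,0,0,0.5,0,0,0,0,0.5,0,0,0,0,0.5,0,0,0,0,0.5,0,0,0,0,0.5,0,0,0,0,0.5]'

```text
t: 13.88
tcp_pos: [0.5046, 0.2023, 0.2147]
ee_rot: [0.522, -3.096, 0.0]
force: [-0.2, -0.9, -0.2]
width: 0.0853
grip_force: 0.0
```

Run:
```python
from h import *
p,im=snap("wrist","w4.png");s=ctrl.state();print(s["tcp_pos"],s["ee_rot"],s["force"],s["width"])
print(p["xyz"]);P=[.5075,.2025,.136];print(proj(p,P,True))
```

```text
[0.50476433 0.20236642 0.2149747 ] [ 5.22121199e-01 -3.09645473e+00 -6.65275935e-06] [0.40824098 0.14056432 0.11200043] 0.08539135822391114
[0.42753585 0.17626771 0.35695038]
(np.float64(315.3005072876189), np.float64(256.8679333756118))
```

View pics/w4.png

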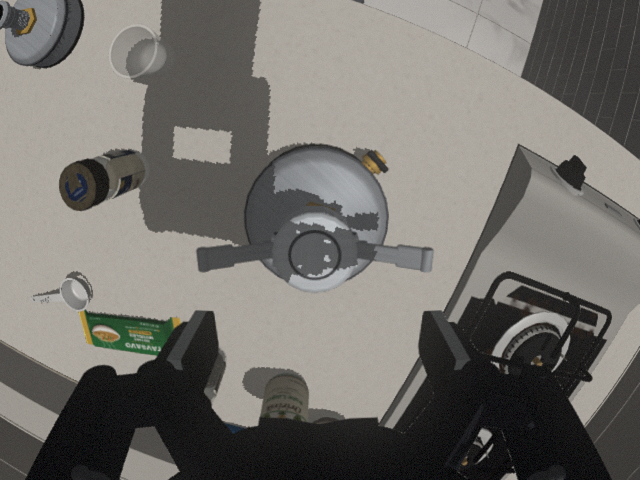

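The cap sits on the neck at (315,254). Its raised arms reach to (198,260) and (433,260), level with the gripper's closing line, so opening and centring are right for pressing both arms at once.

move_arm --steps '[0,0.005,0,-0.06,0,0,0.005,0,-0.12,0,0,0.005,0,-0.13,0,0,0.005,0,-0.14,0,0,0.005,0,-0.15,0,0,0.005,0,-0.16,0,0,0.005,0,-0.17,0,0,0.005,0,-0.17,0]'

```text
t: 14.92
tcp_pos: [0.5074, 0.2024, 0.1304]
ee_rot: [0.523, -3.097, 0.0]
force: [0.5, -0.3, -0.8]
width: 0.0854
grip_force: 0.0
```

move_arm --steps '[0,0,0,-0.01,0,0,0,0,-0.02,0,0,0,0,-0.03,0,0,0,0,-0.03,0]'

```text
t: 15.42
tcp_pos: [0.5083, 0.2025, 0.1161]
ee_rot: [-0.523, 3.096, -0.0]
force: [1.1, 0.6, 2.5]
width: 0.0855
grip_force: 0.9
```

Contact with the arms has begun, at low force.

move_arm --steps '[0,0,0,-0.01,0,0,0,0,-0.02,0,0,0,0,-0.03,0,0,0,0,-0.03,0]'

```text
t: 15.92
tcp_pos: [0.5084, 0.2025, 0.1012]
ee_rot: [-0.523, 3.096, -0.0]
force: [1.6, 0.2, 2.8]
width: 0.0854
grip_force: 1.3
```

move_arm --steps '[0,0,0,-0.01,0,0,0,0,-0.02,0,0,0,0,-0.03,0,0,0,0,-0.04,0,0,0,0,-0.04,0]'

```text
t: 16.55
tcp_pos: [0.5072, 0.2024, 0.08]
ee_rot: [0.523, -3.097, -0.0]
force: [0.6, 0.4, -0.3]
width: 0.0855
grip_force: 0.7
```

Run:
```python
from h import *
p,im=snap("wrist","w5.png");_,sc=snap("scene","s5.png")
c=cv2.resize(sc[270:400,180:330],(450,390),interpolation=cv2.INTER_CUBIC)
w=cv2.resize(im,(350,262));o=np.zeros((390,800,3),np.uint8);o[:,:450]=c;o[:262,450:]=w
cv2.imwrite("pics/c5.png",o[:,:,::-1])
```

```text
(no output)
```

View pics/c5.png

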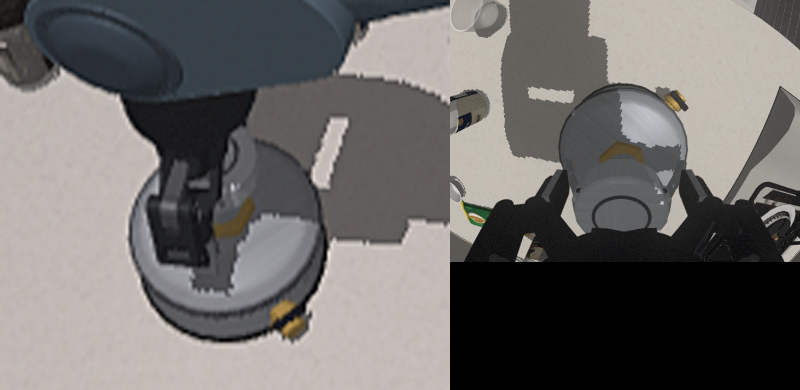

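Both arms have swung down evenly inside the fingers, so now I close the gripper to press them home.

move_arm --steps '[30,0,0,0,0,60,0,0,0,0,80,0,0,0,0,80,0,0,0,0,80,0,0,0,0]'

```text
t: 17.27
tcp_pos: [0.508, 0.2024, 0.0814]
ee_rot: [-0.524, 3.097, -0.001]
force: [-1.1, -1.1, 5.6]
width: 0.0589
grip_force: 23.4
```

move_arm --steps '[110,0,0,0,0,140,0,0,0,0,140,0,0,0,0,140,0,0,0,0]'

```text
t: 17.77
tcp_pos: [0.5084, 0.202, 0.0819]
ee_rot: [-0.524, 3.097, -0.002]
force: [-1.5, -3.0, 8.3]
width: 0.0564
grip_force: 62.9
```

move_arm --steps '[140,0,0,0,0,140,0,0,0,0,0,0,0,0,0,0,0,0,0,0,0,0,0,0,0,0,0,0,0,0,0,0,0,0,0,0,0,0,0,0,0,0,0,0,0]'

```text
t: 18.9
tcp_pos: [0.5077, 0.2025, 0.0808]
ee_rot: [-0.524, 3.098, 0.0]
force: [0.5, -0.9, 0.2]
width: 0.0856
grip_force: 0.0
```

move_arm --steps '[0,0,0,0.03,0,0,0,0,0.1,0,0,0,0,0.2,0,0,0,0,0.3,0,0,-0.2,0,0.3,0,0,-0.28,0,0.3,0,0,-0.28,0,0.3,0,0,-0.28,0,0.3,0]'

```text
t: 19.9
tcp_pos: [0.3673, 0.2026, 0.2319]
ee_rot: [-0.525, 3.095, 0.0]
force: [0.2, 0.0, 0.7]
width: 0.0853
grip_force: 0.0
```

Run:
```python
from h import *
p,im=snap("wrist","w6.png");_,sc=snap("scene","s6.png");_,tp=snap("top","t6.png");s=ctrl.state();print(s["tcp_pos"],s["force"],s["width"])
c=cv2.resize(sc[280:390,200:310],(390,390),interpolation=cv2.INTER_CUBIC)
o=np.zeros((590,790,3),np.uint8);o[:390,:390]=c;o[:300,390:]=cv2.resize(im,(400,300));o[300:590,400:787]=cv2.resize(tp[160:400,150:470],(387,290));
cv2.imwrite("pics/c6.png",o[:,:,::-1])
```

```text
[0.36866922 0.20242406 0.2315757 ] [0.22943029 1.10320301 0.37447207] 0.08502357137175924
```

View pics/c6.png

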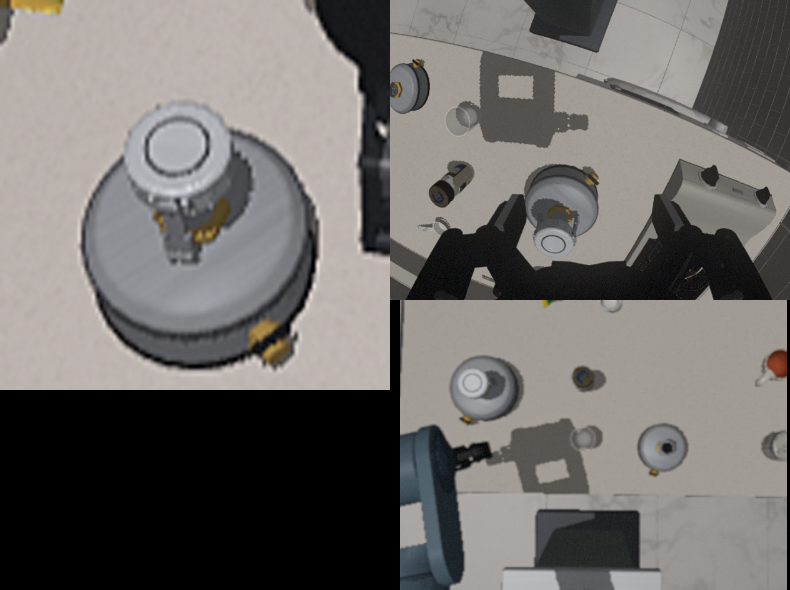

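The picture shows the cap level on the neck, the near arm hanging straight down at (180,240) in the crop, and the bystanders in place. Both arms took the 63 N squeeze against their stops at 56 mm, so I'm handing in.

```bash
python3 -c "
from cell import ctrl
print(ctrl.close_job())"
```

```text
the job is handed in; nothing more can be done
None
```

I handed in the job at about 20 s: the cap is pressed home on the larger tank, both cam arms were squeezed down together to their stops, and the gripper is clear. The last pictures show the bystanders I could see in place, but the far arm was hidden, so its closure is judged from the 63 N squeeze, and no verdict was returned.

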